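# Open the supply tote of the laundry room and hold its gate

## Robot

A 6-joint arm with a two-finger parallel gripper is mounted at the origin on the work surface. World frame = base frame: x ahead of the robot, y to its left, z up, the work surface at z = 0. Lengths are in mm, angles in rad, forces in N, time in s.
With the tool pointing down it reaches from about 300 to 750 mm from the base axis. Payload 8.5 kg.
Tool frame: the origin (TCP) lies on the centre line of the jaws, within the pads' length; the fingertips stand 19 mm ahead of it and the grasp point (between the pads) is the TCP; z points along the fingers, y is the line along which they close (so a half turn about z gives the same grasp; the last joint's range is limited). The gripper opens to 85 mm and grips with 20 to 120 N. Pads are 22 mm wide; open, the fingers measure 114 mm over their backs; the gripper's body (76 mm by 85 mm) begins 54 mm behind the grasp point. The pads swing forward as they close: fully open they stand 13 mm farther back than shut.
Start: joints at [1.08, 0.381, 1.297, -0, 1.464, -0.215], TCP at [149.766, 529.198, 250.322] pointing down, gripper open.
Joint ranges: [-3.11, 3.11], [-0.89, 2.33], [0.22, 2.48], [-1.42, 4.56], [0.17, 2.85], [-2.88, 2.88]. Speed limits (rad/s): [2.39, 2.39, 3.14, 3.14, 3.14, 3.14].

## Interface

Orientations are given as a unit quaternion [w, x, y, z].
In Python, from station import robot gives the robot as it stands. The module is installed in compiled form; this text tells all that it offers.
- The arm moves only by the tool drive_tool, never from a script. Its argument "series" is text: rows parted by semicolons, each of 7 numbers parted by spaces: the opening, from 0 (shut) to 1 (fully open), then the shift along the world's x, y, z as a fraction of full scale, then the turn, a rotation vector about the world's x, y, z as a fraction of full scale. In form: fingers tx ty tz rx ry rz; .... A call has 1 to 10 rows; each row is the pose to reach, as a shift and turn from the pose commanded when the call began; what a row does not reach only later rows make up. Full scale, the value 1, is 150 mm for a shift and 45 degrees for a turn. A row lasts 1/10 s, in which the tool goes at most 50 mm and 8.59 degrees, less where a joint would pass 70% of its speed; a pose out of reach is approached as far as the arm can. A call with a number of a shift or a turn outside -1 to 1 is refused whole. A call with a gripper value outside its range is refused whole. The fingers move at their own pace and stop on an object; the grip force is fixed at half the most. Time passes only in rows, so rows that repeat a pose let the fingers close. It gives the time, the measured TCP pose, the force, the opening and the grip force at its end, in the units of the state.
- robot.get_state(): the state, without advancing time (a new reading comes with each control period).
- robot.get_image(name): name is "scene" or "top" or "wrist"; returns the picture (400x640x3 uint8, red, green, blue); there is no depth.
- robot.calibration(name): a dict with "fx", "fy", "cx", "cy" (pixels), "R" (3x3) and "t" (3): a world point X has camera coordinates R X + t. Camera axes: x right, y down, z forward; pixel columns grow to the right and rows downward; lengths in mm; the calibration is good to about 2 mm. A picture is of the moment at which its call begins: read the wrist's pose just before it. calibration takes no time and is no camera call; for the wrist camera it gives the pose at the moment of the call.
- robot.job_done(): hands the job in; it is judged then, once.
The state is a dict: "time_s": time; "joint_pos": joint angles; "qd": joint speeds; "effort": joint torques, N m; "ee_pos": TCP position; "tcp_rot": TCP orientation; "force": force on the tool from outside, world axes, zero at the start; "wrist_torque": the same for the moment, N m; "opening": opening from 0.0 (shut) to 1.0 (fully open); "grip_force": force on a finger pad.
Only numpy, scipy, OpenCV 4.12 (cv2) and the standard library are available. Lean on these libraries where they do the work, as an engineer would, in place of code of your own. Each camera call takes 0.05 s, during which the arm holds its last target. There are 200 camera calls.

## Task

Pull the tray out of the white bay to its stop, then pinch the tote's two catches together, one after the other: first the one beside the gate's hinge, then the one beside the gate's upright post. Take the post and swing the gate past its detent until it stands wide open, about square to the tote's front (at least 75 degrees), and finish while still holding it there, because a spring would swing it back. Do not push the tray back in, and leave the things standing around on the table where they are.

Things in the scene. Friction and masses are not known exactly. Their poses are not given: they have to be found in the camera images.
- bay: fixed white open-fronted bay, 270 deep x 340 wide x 205 high; origin at the foot of the middle of its front face; x axis into the bay (away from the robot), y to the left seen from the robot, z up. A tray slides out of it to -x and carries a grey open-topped tote. The bay's roof (underside at z 193) covers the catches until the tray is out. All heights are above the table
- tray (a joint): how far the tray is pulled out, m: starts between 0 and 0.03, its stop is at 0.120. It slides with about 5 N of friction and stays where it is left. The tray is 300 wide, its top 35 above the table, its front edge 15 in front of the handle
- tray_handle (a point): middle of the tray's handle, a level steel bar of 12 diameter along y, 110 long between two legs, its axis 70 above the table and 35 above the tray; with the tray in it stands 90 in front of the bay's face, free all round. Axes as the bay's; moves with the tray
- catch1_grip (a point): first catch, beside the gate's hinge (left, +y): midway between its two dark upright prongs, height 158, bay's axes. Prongs rise from the tote's rail (130) to 178, are 16 deep along x and measure 46 over their outsides along y, 28 when pinched together. Its left prong has a hook reaching forward over the gate's edge. Moves with the tray; tray out, it is 75 in front of the bay's face
- catch2_grip (a point): the second catch, the one beside the gate's post, same form and height as the first, 95 to its right (-y)
- catch1 (a joint): travel of each prong of the first catch, m: 0 = latched, 0.009 = fully pinched. The prongs move together and equally, with about 5 N of friction, and stay pinched when let go. The gate is free of this catch from 0.0075 on
- catch2 (a joint): the same for the second catch
- gate_hinge (a point): point on the gate's upright hinge axis, 160 above the table, at the left (+y) end of the tote's front, 45 nearer the robot than the catches. Axes as the bay's; moves with the tray
- gate_post (a point): the gate's grip: upright round steel post, 18 diameter, on the gate's top edge 185 from the hinge axis, rising from 130 to 185; this point: on its axis, 160 high. The gate panel, 8 thick, 80 to 130 high, runs from the hinge to 30 beyond the post; teeth on its top edge (up to 147) and the hook of the pinched second catch (up to 158) are 50 or more from the post. The post can turn in the fingers
- gate (a joint): angle of the gate, rad: 0 = shut; grows as the post swings towards the robot and then to the left (clockwise from above), end stop at 1.55. A spring of 0.25 N m/rad draws it shut, and a ball detent between 0.15 and 0.85 rad resists by up to about 0.5 N m (under 3 N at the post). Let go when wide open it swings back to the detent or shut
- detergent: loose white bottle, 72 diameter, 190 high, left of the tray; origin under its centre
- mug: loose white mug, 76 diameter, 90 high, right of the tray; origin under its centre
- can: loose can, 60 diameter, 150 high, right of the tray; origin under its centre
- coin_tray: loose black open box, 110 x 150 x 35, on the left; origin under its centre
- books: two loose stacked books, 110 x 178 x 50, on the left near the robot; origin under the centre
- brush: loose brush lying on the right; origin under its centre
Mind the look-alikes: they are no part of the job. Leave any orange look-alike of the mug alone.

How it is judged (in metres and radians):
On the way, in this order (a step that is already met when the one before it is completed fails the run):
1. the tray is pulled out to its stop (value of joint tray above 0.112 m), for 0.2 s.
2. the first catch, beside the hinge, is pinched (value of joint catch1 above 0.0075 m), for 0.1 s.
3. the second catch, beside the post, is pinched (value of joint catch2 above 0.0075 m), for 0.1 s.
4. the gate is swung past its detent (value of joint gate above 0.9 rad), for 0.1 s.
At the end, for the whole second after the job is handed in: for the last second the fingers hold the gate (at least 0.5 N) still and wide open (over 1.2 rad, about 69 degrees), the tray is out to within 15 mm of its stop, both catches are still pinched (over 6 mm of travel), and the detergent bottle, mug and can stand upright (value of joint gate above 1.2 rad and velocity of joint gate between -0.1 and 0.1 rad/s and contact force between the fingers and gate above 0.5 N and value of joint tray above 0.105 m and value of joint each of catch1, catch2 above 0.006 m and angle between each of detergent, mug, can's own z axis and vertical below 0.3 rad); the arm keeps its last pose, push and grip.
It fails at once if the second catch is pinched before the first is released (value of joint catch2 above 0.005 m and value of joint catch1 below 0.006 m).
It fails at once if a thing standing around is moved by more than 5 cm (distance of any of detergent, mug, can, coin_tray, books, brush from where it was at the start of the episode above 0.05 m).
It also fails if it takes over 72 s, if anything falls off the work surface, if the arm or the gripper's body presses on something with over 40 N, if the wrist force passes 120 N, or if a joint passes its speed limit or range.

## Working session

There is one attempt and no reset: what is moved stays moved. The work goes in short steps, Python scripts to look and compute and a tool call to move; the robot and the scene stay as the last step left them, time stands still between calls to the robot, and variables do not carry over. Pictures are saved under pics/ and viewed, at most 10 in all, crops included, and the job is handed in when it is done.

Besides the shell and the picture viewer there is one more tool, called after "Call:" as name(argument=value, ...), one argument or row to a line, values as JSON. drive_tool: Moves the arm, as the interface text tells. Shift numbers are shares of 150 mm and turn numbers shares of 45 degrees, none past 1 either way. Its arguments: {"type":"object","properties":{"series":{"type":"string"}},"required":["series"]}

```bash
mkdir -p pics; cat > h.py <<'E'
import numpy as np, cv2
from station import robot
def snap(n,f,crop=None,s=1):
    c=robot.calibration(n); im=robot.get_image(n)[:,:,::-1]
    np.save('pics/'+f+'.npy',im); np.save('pics/'+f+'_c.npy',c,allow_pickle=True)
    if crop: im=im[crop[1]:crop[3],crop[0]:crop[2]]
    cv2.imwrite('pics/'+f+'.png',cv2.resize(im,None,fx=s,fy=s,interpolation=cv2.INTER_CUBIC))
def cal(f): return np.load('pics/'+f+'_c.npy',allow_pickle=True).item()
def ray(f,u,v,z):
    c=cal(f);R=np.array(c['R']);t=np.array(c['t']).ravel()
    d=R.T@np.array([(u-c['cx'])/c['fx'],(v-c['cy'])/c['fy'],1]);o=-R.T@t
    return o+d*(z-o[2])/d[2]
def proj(f,X):
    c=cal(f);p=np.array(c['R'])@np.array(X)+np.array(c['t']).ravel()
    return c['fx']*p[0]/p[2]+c['cx'],c['fy']*p[1]/p[2]+c['cy']
E
python3 - <<'E'
from h import *
snap('top','top0',s=1.25);snap('scene','scene0',s=1.25)
s=robot.get_state();print(s)
E
```

```text
{'time_s': 0.1, 'joint_pos': array([ 1.07969051e+00,  3.81114165e-01,  1.29816862e+00, -2.01208790e-05,
        1.46361269e+00, -2.15289823e-01]), 'qd': array([ 9.19239991e-05, -6.55054941e-04, -2.32315205e-03, -1.75426331e-03,
       -1.47119230e-03, -6.52207753e-04]), 'effort': array([ 4.68736151e-03, -4.49210465e+01, -2.31656349e+01, -1.11056111e-04,
        3.64318243e-03, -1.84466330e-05]), 'ee_pos': array([149.66561369, 528.98952721, 249.78678607]), 'tcp_rot': array([-2.15938112e-04,  1.37470173e-01,  9.90505693e-01, -6.14659031e-04]), 'force': array([-0.7519832 ,  0.07512673, -0.33029986]), 'wrist_torque': array([-0.00119887,  0.03509493,  0.0088294 ]), 'grip_force': 0.0, 'opening': 1.0026268595842354}
```

View pics/top0.png

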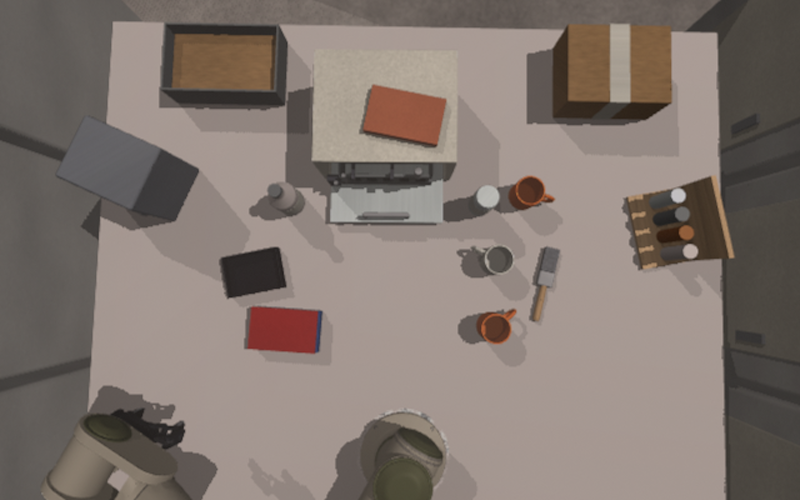

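View pics/scene0.png

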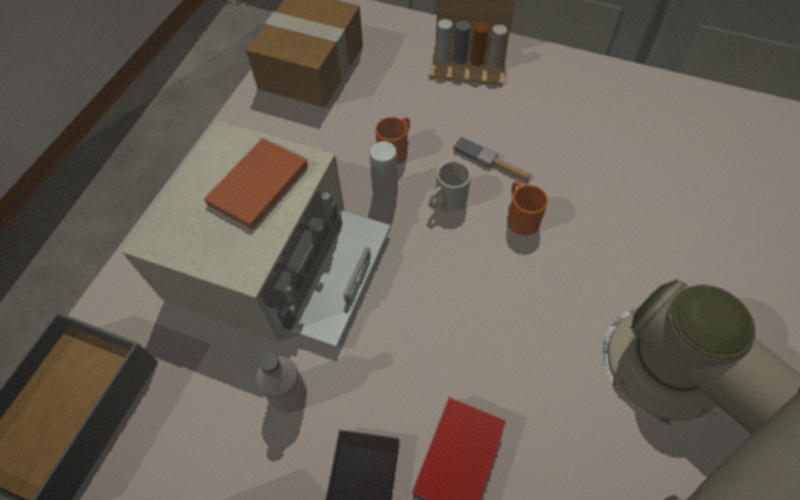

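The top view (shown at 1.25x) has the bay roof's front edge from (313,162) to (456,162), the handle near (385,215), and the tray front from (330,223) to (442,223). The bottle is left of the tray at (285,197). The can is at (487,198) and the white mug at (497,260). I'll enlarge this part.

```bash
python3 - <<'E'
from h import *
im=np.load('pics/top0.npy')[110:190,200:420]
cv2.imwrite('pics/c1.png',cv2.resize(im,None,fx=3.6,fy=3.6,interpolation=cv2.INTER_CUBIC))
for n,u,v,z in [('roofL',313,162,205),('roofR',456,162,205),('trayL',330,223,35),('trayR',442,223,35),('hand',385,215,70)]:
    print(n,ray('top0',u/1.25,v/1.25,z).round(1))
E
```

```text
roofL [733.2 224.4 205. ]
roofR [ 740.8 -109.   205. ]
trayL [610.1 206.1  35. ]
trayR [617.3 -92.1  35. ]
hand [630.5  58.7  70. ]
```

View pics/c1.png

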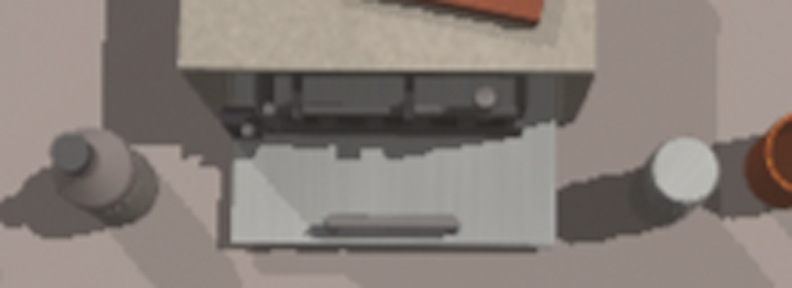

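```bash
python3 - <<'E'
from h import *
P=lambda u,v,z: ray('top0',u/3.6+200,v/3.6+110,z)
a,b=P(179,69,205),P(596,72,205);c,d=P(231,244,35),P(555,244,35);e,f=P(325,222,70),P(461,225,70);g=P(485,97,185)
for n,x in zip('roofL roofR trayL trayR hL hR post'.split(),(a,b,c,d,e,f,g)):print(n,x.round(1))
for p,q in ((a,b),(c,d),(e,f)): print(np.linalg.norm(p-q).round(1),np.arctan2(-(p-q)[0],(p-q)[1]).round(4),((p+q)/2).round(1))
for n,u,v,z in [('bottle',70/3.6+200,155/3.6+110,190),('can',685/3.6+200,170/3.6+110,150),('mug',497/1.25,260/1.25,90),('omug',495/1.25,328/1.25,90)]: print(n,ray('top0',u,v,z).round(0))
E
```

```text
roofL [734.4 226.4 205. ]
roofR [ 739.7 -111.2  205. ]
trayL [612.2 205.6  35. ]
trayR [619.4 -93.9  35. ]
hL [630.2 116.2  70. ]
hR [630.4  -6.4  70. ]
post [721.7 -22.5 185. ]
337.7 0.0155 [737.1  57.6 205. ]
299.6 0.0238 [615.8  55.9  35. ]
122.5 0.0015 [630.3  54.9  70. ]
bottle [665. 316. 190.]
can [ 671. -193.  150.]
mug [ 520. -229.   90.]
omug [ 349. -226.   90.]
```

Call:
drive_tool(
  series="1 1 -1 0 0 0 -0.8; 1 1 -1 0 0 0 -0.8; 1 1 -1 0 0 0 -0.8; 1 1 -1 0 0 0 -0.8; 1 1 -1 0 0 0 -0.8; 1 1 -1 0 0 0 -0.8",
)

```text
time_s: 0.7
ee_pos: [300.8, 378.2, 250.2]
tcp_rot: [-0.0, 0.438, 0.899, -0.0]
force: [-0.2, -0.1, -0.2]
opening: 1.0
grip_force: 0.0
```

Call:
drive_tool(
  series="1 1 -1 0 0 0 -0.8; 1 1 -1 0 0 0 -0.8; 1 1 -1 0 0 0 -0.8; 1 1 -1 0 0 0 -0.8; 1 1 -1 0 0 0 -0.8; 1 1 -1 0 0 0 -0.8",
)

```text
time_s: 1.3
ee_pos: [450.1, 229.3, 249.9]
tcp_rot: [-0.0, 0.693, 0.721, -0.0]
force: [-0.0, 0.0, -0.5]
opening: 0.998
grip_force: 0.0
```

Call:
drive_tool(
  series="1 1 -1 -0.3 0 0 0; 1 1 -1 -0.3 0 0 0; 1 1 -1 -0.3 0 0 0; 1 1 -1 -0.3 0 0 0; 1 1 -1 -0.3 0 0 0; 1 1 -1 -0.3 0 0 0; 1 1 -1 -0.3 0 0 0",
)

```text
time_s: 2.0
ee_pos: [598.8, 81.5, 205.5]
tcp_rot: [-0.0, 0.692, 0.722, 0.0]
force: [-0.6, 0.6, 0.4]
opening: 0.995
grip_force: 0.0
```

Call:
drive_tool(
  series="1 0.2 -0.17 -0.2 0 0 0; 1 0.2 -0.17 -0.2 0 0 0; 1 0.2 -0.17 -0.2 0 0 0",
)

```text
time_s: 2.3
ee_pos: [628.9, 55.4, 175.3]
tcp_rot: [-0.001, 0.693, 0.721, -0.0]
force: [-0.0, 0.4, -0.1]
opening: 0.997
grip_force: 0.0
```

```bash
python3 - <<'E'
from h import *
snap('wrist','w1',s=1.25)
c=cal('w1');print((-np.array(c['R']).T@np.array(c['t']).ravel()).round(0), [np.round(proj('w1',[630.5,y,70])) for y in (110,55,0)])
E
```

```text
[627. 126. 299.] [array([325., 131.]), array([321., 210.]), array([318., 280.])]
```

View pics/w1.png

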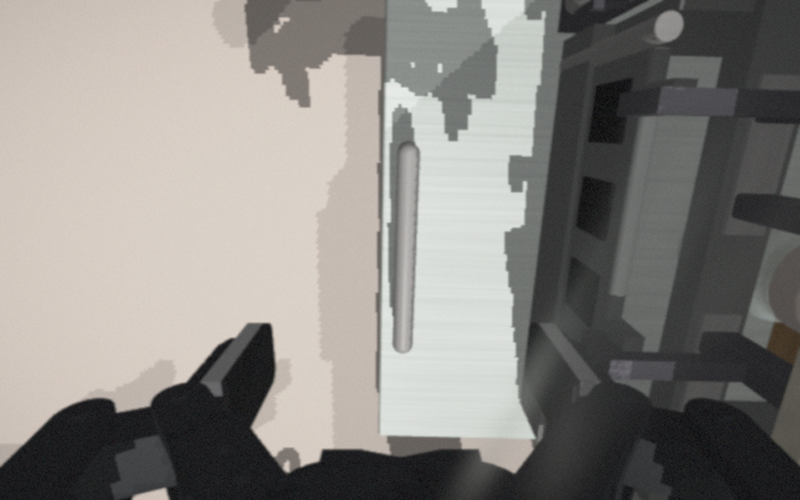

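The wrist view shows the handle bar from (408,148) to (402,348) in the enlarged picture. The tote is at the right, and the gate post is the round top at (668,25).

```bash
python3 - <<'E'
from h import *
for u,v,z in [(408,145,70),(402,352,70),(382,50,35),(380,434,35)]: print(ray('w1',u/1.25,v/1.25,z).round(1))
E
```

```text
[631.2 119.4  70. ]
[633.1  -1.   70. ]
[614.7 170.   35. ]
[620.6 -88.3  35. ]
```

Call:
drive_tool(
  series="1 0.02 0.02 -0.3 0 0 -0.02; 1 0.02 0.02 -0.6 0 0 -0.02; 1 0.02 0.02 -0.7 0 0 -0.02; 1 0.02 0.02 -0.7 0 0 -0.02; 0 0.02 0.02 -0.7 0 0 -0.02; 0 0.02 0.02 -0.7 0 0 -0.02; 0 0.02 0.02 -0.7 0 0 -0.02; 0 0.02 0.02 -0.7 0 0 -0.02; 0 0.02 0.02 -0.7 0 0 -0.02; 0 0.02 0.02 -0.7 0 0 -0.02",
)

```text
time_s: 3.35
ee_pos: [632.7, 56.7, 71.0]
tcp_rot: [0.0, 0.699, 0.715, 0.0]
force: [-3.5, -0.3, 4.9]
opening: 0.113
grip_force: 58.5
```

Call:
drive_tool(
  series="0 -0.1 0 0 0 0 0; 0 -0.2 0 0 0 0 0; 0 -0.3 -0.01 0 0 0 0; 0 -0.4 -0.01 0 0 0 0; 0 -0.5 -0.01 0 0 0 0; 0 -0.6 -0.01 0 0 0 0; 0 -0.65 -0.013 0 0 0 0; 0 -0.69 -0.014 0 0 0 0; 0 -0.69 -0.014 0 0 0 0; 0 -0.69 -0.014 0 0 0 0",
)

```text
time_s: 4.35
ee_pos: [529.3, 55.3, 70.9]
tcp_rot: [-0.0, 0.699, 0.715, 0.001]
force: [-1.8, 5.3, 6.2]
opening: 0.117
grip_force: 61.0
```

Call:
drive_tool(
  series="0 -0.02 0 0 0 0 0; 0 -0.03 0 0 0 0 0; 0 -0.03 0 0 0 0 0; 0 -0.03 0 0 0 0 0",
)

```text
time_s: 4.75
ee_pos: [527.4, 55.3, 71.0]
tcp_rot: [0.002, 0.699, 0.715, 0.003]
force: [9.9, 8.0, -1.5]
opening: 0.114
grip_force: 60.0
```

Call:
drive_tool(
  series="0 -0.02 0 0 0 0 0; 0 -0.02 0 0 0 0 0; 0 -0.02 0 0 0 0 0",
)

```text
time_s: 5.05
ee_pos: [527.3, 55.3, 71.0]
tcp_rot: [0.004, 0.699, 0.715, 0.005]
force: [23.7, 8.7, -12.6]
opening: 0.116
grip_force: 59.4
```

Call:
drive_tool(
  series="0 0.05 0 0 0 0 0; 1 0.05 0 0 0 0 0; 1 0.05 0 0 0 0 0; 1 0.05 0 0 0 0 0; 1 0.05 0 0.3 0 0 0; 1 0.05 0 0.6 0 0 0; 1 0.05 0 0.9 0 0 0; 1 0.05 0 1 0 0 0; 1 0.05 0 1 0 0 0",
)

```text
time_s: 5.95
ee_pos: [529.8, 54.4, 222.5]
tcp_rot: [0.002, 0.699, 0.715, 0.001]
force: [-0.8, 0.9, -0.7]
opening: 1.002
grip_force: 0.0
```

Call:
drive_tool(
  series="1 0 0.1 0.4 0 0 0.2; 1 0 0.2 0.4 0 0 0.4; 1 0 0.2 0.4 0 0 0.6; 1 0 0.2 0.4 0 0 0.8; 1 0 0.2 0.4 0 0 1; 1 0 0.2 0.4 0 0 1; 1 0 0.2 0.4 0 0 1",
)

```text
time_s: 6.65
ee_pos: [528.9, 84.5, 278.5]
tcp_rot: [-0.001, 0.372, 0.928, -0.001]
force: [0.0, 0.2, -0.5]
opening: 1.002
grip_force: 0.0
```

Call:
drive_tool(
  series="1 0 0 0 0 0 0.2; 1 0 0 0 0 0 0.4; 1 0 0 0 0 0 0.6; 1 0 0 0 0 0 0.8; 1 0 0 0 0 0 1; 1 0 0 0 0 0 1",
)

```text
time_s: 7.25
ee_pos: [529.0, 84.5, 279.0]
tcp_rot: [-0.001, -0.013, 1.0, 0.0]
force: [-0.2, -0.1, -0.6]
opening: 1.002
grip_force: 0.0
```

```bash
python3 - <<'E'
from h import *
snap('wrist','w2',s=1.25); snap('top','t2',(230,110,390,210),5)
c=cal('w2');print((-np.array(c['R']).T@np.array(c['t']).ravel()).round(0))
print(robot.get_state()['joint_pos'])
for X in ([662,100,178],[617,-22,185]): print(proj('w2',X),proj('t2',X))
E
```

```text
[460.  83. 403.]
[-6.26634337e-02  3.36938262e-01  1.28061470e+00 -7.22630317e-05
  1.52589443e+00 -1.65492345e+00]
(np.float64(334.17347451632025), np.float64(369.13185233172237)) (np.float64(292.9899008087915), np.float64(156.3524895314722))
(np.float64(172.02641631728963), np.float64(322.4333867451836)) (np.float64(333.76874789409953), np.float64(172.05087193354882))
```

View pics/w2.png

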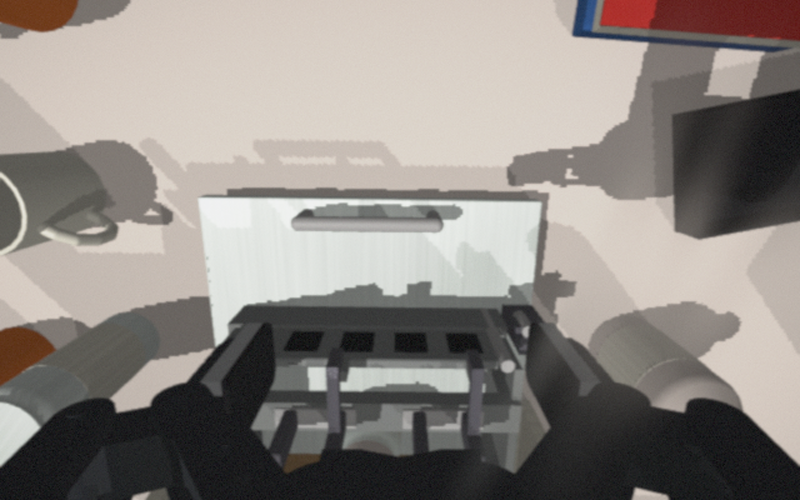

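View pics/t2.png

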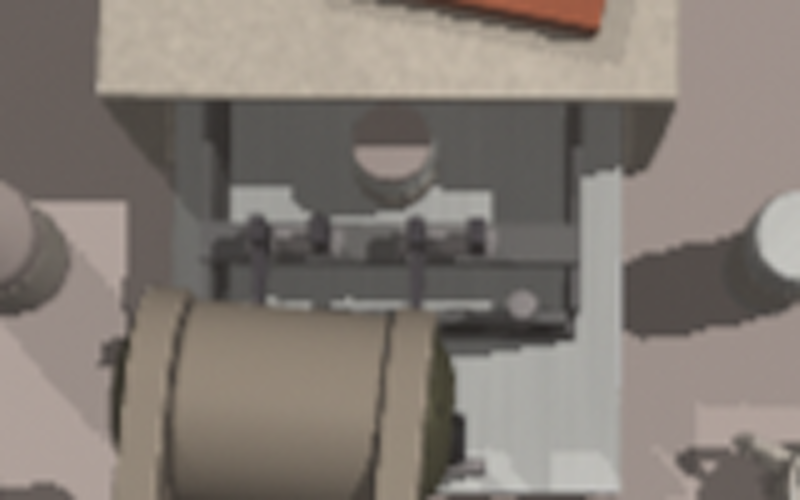

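In the top crop, catch 1's prong tops are at (259,228) and (319,228), and catch 2's are at (416,230) and (477,233). The post top is at (523,303). In the wrist view right is +y, the hooks run at u≈335 and u≈475, and the hinge knob is at (508,367).

```bash
python3 - <<'E'
from h import *
P=lambda u,v,z: ray('t2',u/5+230,v/5+110,z).round(1)
for n,u,v,z in [('c1L',259,227,178),('c1R',319,227,178),('c2L',416,229,178),('c2R',477,232,178),('post',523,303,185),('roofL',97,95,205),('roofR',677,98,205),('can',797,235,150)]: print(n,P(u,v,z))
print('hinge',ray('w2',508/1.25,367/1.25,160),ray('w2',508/1.25,367/1.25,140))
for u in (333,475): print('hook',ray('w2',u/1.25,358/1.25,158))
E
```

```text
c1L [664.1 133.4 178. ]
c1R [664.9  97.7 178. ]
c2L [665.1  40.  178. ]
c2R [664.1   3.7 178. ]
post [621.4 -24.3 185. ]
roofL [734.9 227.4 205. ]
roofR [ 740.9 -110.7  205. ]
can [ 671.7 -190.7  150. ]
hinge [603.38075571 156.59950432 160.        ] [615.2201702  162.63155559 140.        ]
hook [600.93918343  43.97029552 158.        ]
hook [598.59740396 135.3422506  158.        ]
```

Call:
drive_tool(
  series="1 0.3 0.1 0 0 0 0; 1 0.6 0.2 0 0 0 0; 1 0.9 0.21 0 0 0 0; 1 0.9 0.21 0 0 0 0; 1 0.9 0.21 -0.2 0 0 0; 1 0.9 0.21 -0.4 0 0 0; 1 0.9 0.21 -0.4 0 0 0",
)

```text
time_s: 8.05
ee_pos: [662.3, 115.9, 215.6]
tcp_rot: [-0.005, -0.01, 1.0, 0.0]
force: [0.4, 0.2, 0.4]
opening: 0.997
grip_force: 0.0
```

```bash
python3 - <<'E'
from h import *
print(robot.get_state()['joint_pos'].round(2))
snap('scene','s3',(190,150,350,270),5)
for X in ([664,115.5,158],[664,22,158],[664,133,178],[664,97,178]): print(np.round((np.array(proj('s3',X))-[190,150])*5))
E
```

```text
[-0.    0.63  0.96 -0.    1.56 -1.59]
[351. 320.]
[432. 162.]
[330. 331.]
[363. 266.]
```

View pics/s3.png

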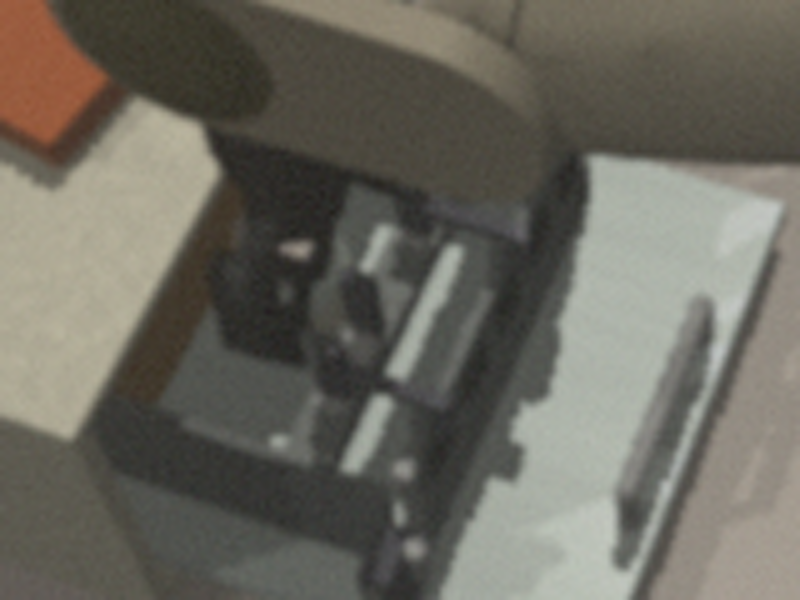

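The scene crop shows catch 1's prongs near (330,360) and (365,300), where the measurements project them. The fingers are above them, so I'll descend and pinch.

Call:
drive_tool(
  series="1 0.01 0 -0.15 0 0 0; 1 0.01 0 -0.3 0 0 0; 1 0.01 0 -0.38 0 0 0; 1 0.01 0 -0.38 0 0 0; 0 0.01 0 -0.38 0 0 0; 0 0.01 0 -0.38 0 0 0; 0 0.01 0 -0.38 0 0 0; 0 0.01 0 -0.38 0 0 0; 0 0.01 0 -0.38 0 0 0",
)

```text
time_s: 9.0
ee_pos: [666.2, 119.0, 165.6]
tcp_rot: [0.002, -0.012, 1.0, 0.002]
force: [-0.5, 13.0, 8.3]
opening: 0.274
grip_force: 60.2
```

```bash
python3 - <<'E'
from h import *
snap('wrist','w4',(160,200,560,400),2)
s=robot.get_state();print(s['ee_pos'],s['force'],s['wrist_torque'],s['opening'],s['grip_force'])
E
```

```text
[666.22882696 119.02693778 165.60095291] [-0.09066316 13.12912173  7.2668527 ] [ 2.02311072  0.04632772 -0.21415099] 0.27811619219347705 60.16097545623779
```

View pics/w4.png

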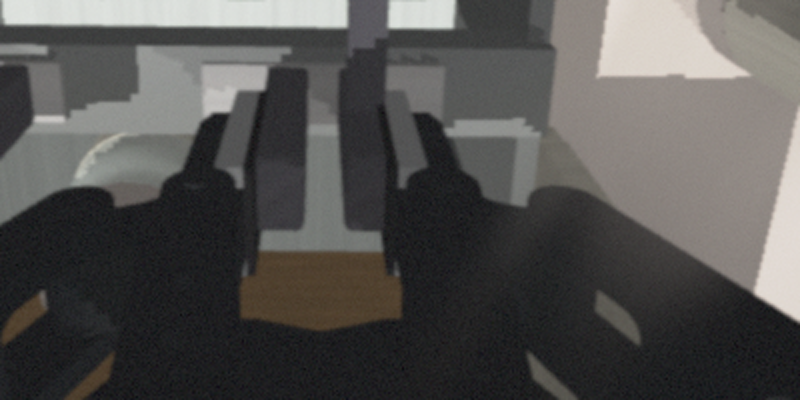

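The prongs are held between the pads. They are about 48 px wide with a gap of about 35 px, which makes roughly 28 mm over the outsides, so the catch is fully pinched. I'll release and go to catch 2.

Call:
drive_tool(
  series="1 0 0 0 0 0 0; 1 0 0 0 0 0 0; 1 0 0 0 0 0 0; 1 0 0 0.2 0 0 0; 1 0 0 0.4 0 0 0; 1 0 0 0.4 0 0 0; 1 0 -0.3 0.4 0 0 0; 1 0.01 -0.6 0.4 0 0 0; 1 0.01 -0.61 0.4 0 0 0; 1 0.01 -0.61 0.4 0 0 0",
)

```text
time_s: 10.05
ee_pos: [667.2, 23.3, 222.8]
tcp_rot: [-0.0, -0.01, 1.0, 0.0]
force: [-0.2, -0.6, -1.1]
opening: 1.002
grip_force: 0.0
```

Call:
drive_tool(
  series="1 0 0 -0.15 0 0 0; 1 0 0 -0.3 0 0 0; 1 0 0 -0.38 0 0 0; 1 0 0 -0.38 0 0 0; 0 0 0 -0.38 0 0 0; 0 0 0 -0.38 0 0 0; 0 0 0 -0.36 0 0 0; 0 0 0 -0.36 0 0 0; 0 0 0 -0.36 0 0 0; 0 0 0 -0.36 0 0 0",
)

```text
time_s: 11.05
ee_pos: [667.8, 24.3, 171.3]
tcp_rot: [0.002, -0.011, 1.0, -0.0]
force: [-1.8, -0.9, 7.6]
opening: 0.275
grip_force: 61.1
```

Call:
drive_tool(
  series="1 0 0 0 0 0 0; 1 0 0 0 0 0 0; 1 0 0 0 0 0 0; 1 0 0 0.2 0 0 0; 1 0 0 0.45 0 0 0; 1 0 0 0.45 0 0 0; 1 -0.15 -0.15 0.45 0 0 0.2; 1 -0.3 -0.3 0.45 0 0 0.4; 1 -0.3 -0.3 0.45 0 0 0.6; 1 -0.3 -0.3 0.45 0 0 0.8",
)

```text
time_s: 12.05
ee_pos: [621.7, -21.1, 236.6]
tcp_rot: [-0.0, -0.309, 0.951, 0.0]
force: [0.5, 0.9, -0.3]
opening: 0.996
grip_force: 0.0
```

```bash
python3 - <<'E'
from h import *
snap('wrist','w5',s=1.25);snap('top','t5')
print(robot.get_state()['ee_pos'],robot.get_state()['joint_pos'].round(2))
for X in ([620,-22,185],[620,-22,130]): print(np.array(proj('w5',X))*1.25)
E
```

```text
[622.09121636 -20.58324181 236.48098206] [-0.22  0.52  1.1  -0.    1.52 -2.42]
[400.2432001  290.16438269]
[400.16515986 255.01024112]
```

View pics/w5.png

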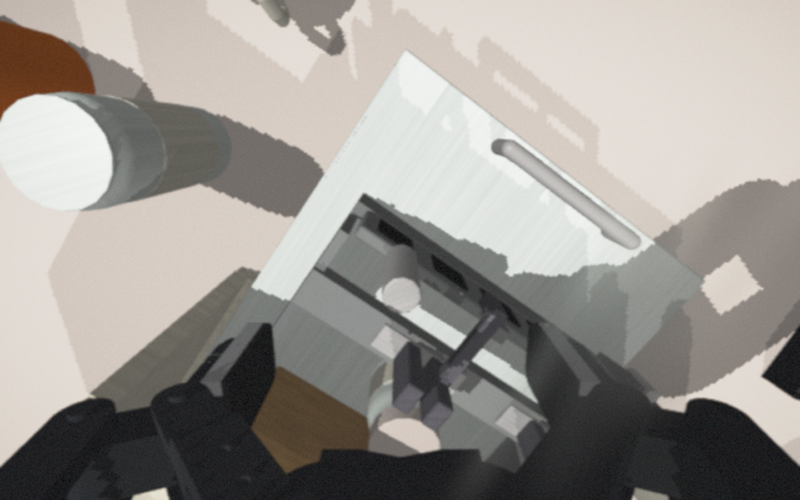

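The post top is at (402,295), within 5 px of the prediction, and catch 2 is visibly pinched. I'll narrow the fingers to keep clear of the hook, then descend and grip.

```bash
python3 - <<'E'
from h import *
print(ray('w5',402/1.25,295/1.25,185))
E
```

```text
[621.38711639 -20.03584851 185.        ]
```

Call:
drive_tool(
  series="0.6 0 0 0 0 0 0.15; 0.6 0 0 0 0 0 0.2; 0.6 0 0 0 0 0 0.2; 0.6 0 0 0 0 0 0.2",
)

```text
time_s: 12.55
ee_pos: [622.3, -20.3, 236.5]
tcp_rot: [-0.0, -0.378, 0.926, 0.0]
force: [0.8, 0.2, -0.3]
opening: 0.599
grip_force: 0.0
```

Call:
drive_tool(
  series="0.6 0 0 -0.2 0 0 0; 0.6 0 0 -0.4 0 0 0; 0.6 0 0 -0.5 0 0 0; 0.6 0 0 -0.5 0 0 0; 0 0 0 -0.5 0 0 0; 0 0 0 -0.5 0 0 0; 0 0 0 -0.5 0 0 0; 0 0 0 -0.5 0 0 0",
)

```text
time_s: 13.35
ee_pos: [622.6, -20.0, 163.3]
tcp_rot: [0.001, -0.38, 0.925, -0.0]
force: [-1.8, 3.5, 5.9]
opening: 0.198
grip_force: 58.5
```

```bash
python3 - <<'E'
from h import *
p=robot.get_state()['ee_pos'][:2]; h=np.array([617.7,164.8]); r=p-h; print(p,np.hypot(*r))
r*=185/np.hypot(*r)
for d in range(10,91,10):
    a=-np.radians(d);q=h+np.array([[np.cos(a),-np.sin(a)],[np.sin(a),np.cos(a)]])@r; print(d,q.round(1),((q-p)/150).round(3))
E
```

```text
[622.6071273  -20.03563127] 184.90075847731467
10 [590.4 -18.2] [-0.215  0.012]
20 [559.1 -10.7] [-0.424  0.062]
30 [529.5   2.2] [-0.621  0.148]
40 [502.6  20. ] [-0.8    0.267]
50 [479.2  42.2] [-0.956  0.415]
60 [460.   68.1] [-1.084  0.587]
70 [445.6  96.9] [-1.18  0.78]
80 [436.4 127.9] [-1.241  0.986]
90 [432.8 159.9] [-1.266  1.2  ]
```

Call:
drive_tool(
  series="0 -0.107 0 0 0 0 0; 0 -0.215 0.012 0 0 0 0; 0 -0.32 0.034 0 0 0 0; 0 -0.424 0.062 0 0 0 0; 0 -0.524 0.1 0 0 0 0; 0 -0.621 0.148 0 0 0 0; 0 -0.621 0.148 0 0 0 0",
)

```text
time_s: 14.05
ee_pos: [528.0, 0.9, 163.1]
tcp_rot: [-0.0, -0.38, 0.925, -0.002]
force: [-3.2, -8.4, 4.4]
opening: 0.191
grip_force: 59.4
```

Call:
drive_tool(
  series="0 -0.09 0.057 0 0 0 0; 0 -0.179 0.119 0 0 0 0; 0 -0.26 0.19 0 0 0 0; 0 -0.335 0.267 0 0 0 0; 0 -0.4 0.35 0 0 0 0; 0 -0.463 0.439 0 0 0 0; 0 -0.513 0.534 0 0 0 0; 0 -0.559 0.632 0 0 0 0; 0 -0.592 0.734 0 0 0 0; 0 -0.62 0.838 0 0 0 0",
)

```text
time_s: 15.05
ee_pos: [436.0, 127.7, 162.7]
tcp_rot: [0.001, -0.38, 0.925, -0.001]
force: [-1.7, -3.8, 5.1]
opening: 0.192
grip_force: 59.7
```

Call:
drive_tool(
  series="0 -0.01 0.06 0 0 0 0; 0 -0.015 0.11 0 0 0 0; 0 -0.015 0.11 0 0 0 0; 0 -0.015 0.11 0 0 0 0; 0 -0.015 0.11 0 0 0 0; 0 -0.015 0.11 0 0 0 0; 0 -0.015 0.11 0 0 0 0",
)

```text
time_s: 15.75
ee_pos: [433.8, 143.7, 162.7]
tcp_rot: [0.0, -0.38, 0.925, -0.001]
force: [-3.0, -4.6, 9.2]
opening: 0.189
grip_force: 59.9
```

```bash
python3 - <<'E'
from h import *
snap('scene','s6',(170,100,490,300),2.5)
s=robot.get_state();print(s['ee_pos'],s['force'],s['opening'],s['grip_force'],abs(s['qd']).max())
p=s['ee_pos'][:2];r=p-np.array([617.7,164.8]);print(np.hypot(*r),np.degrees(np.arctan2(-r[0],-r[1])))
E
```

```text
[433.81732598 143.64552833 162.66637509] [-2.63390903 -4.67942804  8.57454261] 0.19608779416302827 59.8691725730896 0.0025303196707035106
185.09551446535949 83.437354458823
```

View pics/s6.png

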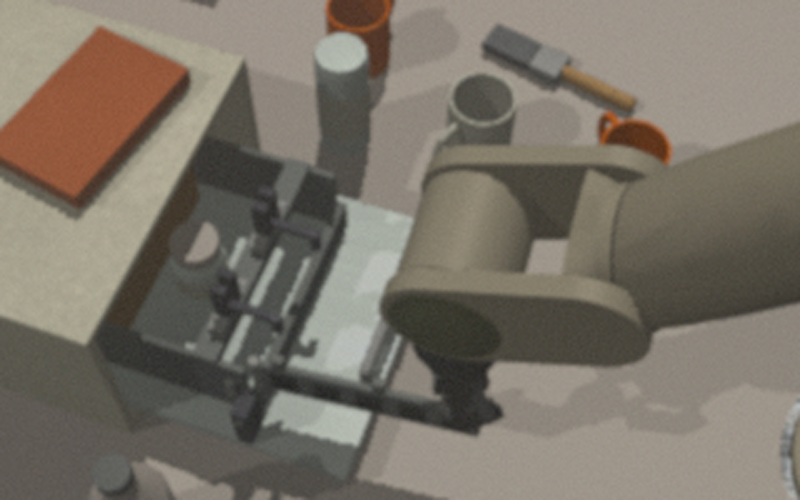

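The gate stands square to the tote, running from its hinge at (250,370) to the gripper at (465,410). The tray is out, both catches are pinched, and the can, mug and bottle are upright. The gate angle works out to about 84°, so I'm handing it in.

```bash
python3 -c "
from station import robot
print(robot.job_done())"
```

```text
the job is handed in; nothing more can be done
None
```

I handed the job in at about 16 s, and the interface returned no verdict: the tray is out to its stop, catch 1 and then catch 2 are pinched, and the gripper is holding the gate open at about 84° with the bottle, mug and can upright.

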